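# Pack the sealed specimen pots in their foam shipping blocks

## Robot

A 7-joint arm with a two-finger parallel gripper is mounted at the origin on the work surface. World frame = base frame: x ahead of the robot, y to its left, z up, the work surface at z = 0. Lengths are in m, angles in rad, forces in N, time in s.
With the tool pointing down it reaches from about 0.4 to 0.75 m from the base axis. Payload 19.5 kg.
Tool frame: the origin (TCP) lies midway between the tips of the shut fingers; the grasp point (between the pads) lies 19 mm behind it (r.tcp_to_grasp is the distance from the TCP to the grasp point, in m); x points along the fingers, z is the direction in which the jaws open and shut, and the axes are right-handed (so a half turn about x gives the same grasp; the last joint's range is limited). The gripper opens to 85 mm and grips with 20 to 120 N. Pads are 22 mm wide; open, the fingers measure 114 mm over their backs; the gripper's body (76 mm by 85 mm) begins 54 mm behind the grasp point. The pads swing forward as they close: fully open they stand 13 mm farther back than shut.
Start: joints at [1.142, 0.707, -0.028, 1.485, 0.022, 0.951, -0.075], TCP at [0.217, -0.532, 0.231] pointing down, gripper open.
Joint ranges: [-2.71, 2.71], [-0.32, 2.16], [-1.57, 1.52], [0, 2.45], [-1.46, 4.6], [0, 2.02], [-2.83, 2.83]. Speed limits (rad/s): [1.89, 1.89, 2.57, 2.57, 3.01, 3.01, 3.01].

## Interface

Orientations are given as a unit quaternion [w, x, y, z].
In Python, from bench import r, move_gripper, state, capture, get_calibration, masks_of, spot_point gives the robot as it stands. Calls block until the motion is done:
- r.reach(position, orientation): joint-space move of the TCP to a pose.
- r.line_to(position, rotation=None, vel=0.15, f_stop=None): straight line of the TCP; rotation=None keeps the orientation; vel is the mean speed in m/s. With f_stop (N) it stops when the force on the tool has changed by that much, and returns True; else False.
- r.movej(angles): joint-space move.
- move_gripper(opening, grasp_force=None): opening from 0.0 (shut) to 1.0 (fully open); grasp_force is the grip in N (None keeps the last); returns when the fingers have stopped.
- r.wait(seconds).
- r.ik(position, orientation): joint angles nearest the present ones, or None.
- state(): the state.
- capture(name): name is "scene" or "top" or "wrist"; returns (picture, depth): 480x640x3 uint8, red, green, blue; 480x640 float32, m along the optical axis (not along the pixel's ray), 0 where there is no reading.
- get_calibration(name): a dict with "fx", "fy", "cx", "cy" (pixels), "origin" and "rotation" of the camera in the world; the wrist camera has in their place "mount" (4x4, takes a point from camera to tool coordinates, whose origin is the TCP and whose axes are the tool frame's). Camera axes: x right, y down, z forward; pixel columns grow to the right and rows downward; lengths in m; the calibration is good to about 2 mm. A picture is of the moment at which its call begins: read the wrist's pose just before it. get_calibration takes no time and is no camera call.
A pose or a line that the arm cannot do raises r.PlanningError and nothing moves.
- r.finish_job(): hands the job in, once; it reports no verdict.
Trained networks look in the newest picture that a camera, given by its name, has taken for a name from the list of things; names that differ only in an ending like _2 or _b are one class to them, and where a whole thing is asked for, a point or a joint stands for the part that bears it (a point fixed in the world has none). Each returns a list of dicts, best first, with "p" (0 to 1); they miss things now and then, are a little off and sometimes report something else, mostly with a low value. They report only what shows in the picture. A call takes as long as a camera call.
- masks_of(target, camera): "pixels" (480x640 bool, what is visible of it) and "extent" ([left, top, right, bottom] in pixels, round what is visible of it).
- spot_point(target, camera): "point" ([row, column] in pixels: a listed point, or the origin of a listed thing).
The state is a dict: "time_s": time; "joints": joint angles; "joint_vel": joint speeds; "effort": joint torques, N m; "position": TCP position; "eef_rot": TCP orientation; "ft_force": force on the tool from outside, world axes, zero at the start; "wrist_torque": the same for the moment, N m; "grip_width": opening from 0.0 (shut) to 1.0 (fully open).
Only numpy, scipy, OpenCV 4.12 (cv2) and the standard library are available. Lean on these libraries where they do the work, as an engineer would, in place of code of your own. Each camera call takes 0.05 s, during which the arm holds its last target.

## Task

Pack the four sealed specimen pots (the ones with caps on) for the courier: put each pot in the white foam shipping block made for its size, the smallest pot in the smallest well and so on up to the largest pot in the largest well. Each must stand upright with its base on the bottom of the well; set it down gently, do not drop it. Leave the two open, empty pots standing where they are.

Things in the scene. Friction and masses are not known exactly. Their poses are not given: they have to be found in the camera images.
- pot1_mid (a point): The smallest of the four sealed specimen pots: a round frosted-white plastic pot with a flat white ribbed screw cap, standing upright and loose. 64 mm tall; cap 28 mm in diameter and 14 mm high, at the top; the body tapers from 24 mm under the cap to 22 mm at the base. About 30 g. This point is on its axis, half-way up (32 mm above its underside); z points up to the cap. Grip it by the cap, so that the fingers stay above the foam when it is set in its well.
- pot2_mid (a point): The second smallest of the four sealed specimen pots: a round frosted-white plastic pot with a flat white ribbed screw cap, standing upright and loose. 68 mm tall; cap 40 mm in diameter and 14 mm high, at the top; the body tapers from 36 mm under the cap to 34 mm at the base. About 60 g. This point is on its axis, half-way up (34 mm above its underside); z points up to the cap. Grip it by the cap, so that the fingers stay above the foam when it is set in its well.
- pot3_mid (a point): The second largest of the four sealed specimen pots: a round frosted-white plastic pot with a flat white ribbed screw cap, standing upright and loose. 74 mm tall; cap 52 mm in diameter and 15 mm high, at the top; the body tapers from 48 mm under the cap to 44 mm at the base. About 105 g. This point is on its axis, half-way up (37 mm above its underside); z points up to the cap. Grip it by the cap, so that the fingers stay above the foam when it is set in its well.
- pot4_mid (a point): The largest of the four sealed specimen pots: a round frosted-white plastic pot with a flat white ribbed screw cap, standing upright and loose. 82 mm tall; cap 64 mm in diameter and 16 mm high, at the top; the body tapers from 60 mm under the cap to 54 mm at the base. About 180 g. This point is on its axis, half-way up (41 mm above its underside); z points up to the cap. Grip it by the cap, so that the fingers stay above the foam when it is set in its well.
- well1_floor (a point): The foam shipping block with the smallest well, for pot1: a white foam block stuck to the table (it does not move), 75 x 75 mm and 31 mm high, with one round well open at the top, 39 mm in diameter and 18 mm deep below the face round its mouth (a raised rim 3 mm high and 6 mm wide runs along the block's outer edge), a blue-grey absorbent pad on its floor. This point is the centre of the well's floor, 10 mm above the table; z points up, x and y along the block's sides.
- well2_floor (a point): The foam shipping block with the second smallest well, for pot2: a white foam block stuck to the table (it does not move), 87 x 87 mm and 35 mm high, with one round well open at the top, 51 mm in diameter and 22 mm deep below the face round its mouth (a raised rim 3 mm high and 6 mm wide runs along the block's outer edge), a blue-grey absorbent pad on its floor. This point is the centre of the well's floor, 10 mm above the table; z points up, x and y along the block's sides.
- well3_floor (a point): The foam shipping block with the second largest well, for pot3: a white foam block stuck to the table (it does not move), 99 x 99 mm and 38 mm high, with one round well open at the top, 63 mm in diameter and 25 mm deep below the face round its mouth (a raised rim 3 mm high and 6 mm wide runs along the block's outer edge), a blue-grey absorbent pad on its floor. This point is the centre of the well's floor, 10 mm above the table; z points up, x and y along the block's sides.
- well4_floor (a point): The foam shipping block with the largest well, for pot4: a white foam block stuck to the table (it does not move), 111 x 111 mm and 42 mm high, with one round well open at the top, 75 mm in diameter and 29 mm deep below the face round its mouth (a raised rim 3 mm high and 6 mm wide runs along the block's outer edge), a blue-grey absorbent pad on its floor. This point is the centre of the well's floor, 10 mm above the table; z points up, x and y along the block's sides.
- open_pot1_mid (a point): An unused, empty frosted-white pot without a cap, open at the top, standing upright and loose; not part of the job. 56 mm tall, rim 46 mm and base 38 mm in diameter, 25 g. This point is on its axis, half-way up (28 mm above its underside).
- open_pot2_mid (a point): An unused, empty frosted-white pot without a cap, open at the top, standing upright and loose; not part of the job. 64 mm tall, rim 58 mm and base 49 mm in diameter, 25 g. This point is on its axis, half-way up (32 mm above its underside).

How it is judged:
By the outcome, as a careful person would: the job done as asked, in the order asked, and still so for the second after the job is handed in, with the robot touching nothing.
It also fails if it takes over 99 s, if anything falls off the work surface, if the arm or the gripper's body presses on something with over 40 N, if the wrist force passes 120 N, or if a joint passes its speed limit or range.

## Working session

There is one attempt and no reset: what is moved stays moved. The work goes in short steps, each a Python script; the robot and the scene stay as the last script left them, time stands still between calls to the robot, and variables do not carry over. Pictures are saved under pics/ and viewed, and the job is handed in when it is done.

```bash
mkdir -p pics; ls
python3 - <<'E'
from bench import *
import cv2
for n in ("scene","top"):
    p,d=capture(n); cv2.imwrite(f"pics/{n}0.png",p[:,:,::-1]); c=get_calibration(n); print(n,c)
print(state())
print(get_calibration("wrist"))
E
```

```text
pics
scene {'fx': 495.040409123434, 'fy': 495.040409123434, 'cx': 312.42431441578606, 'cy': 247.67978639776726, 'origin': array([ 1.13305035, -0.49784251,  0.78054157]), 'rotation': array([-0.36379702,  0.8214373 ,  0.39712269, -0.1875795 ])}
top {'fx': 567.2043090951908, 'fy': 567.2043090951908, 'cx': 320.9553470349697, 'cy': 234.153999259664, 'origin': array([ 0.26983787, -0.01642911,  1.31875979]), 'rotation': array([-0.06899116,  0.70733018, -0.70126366,  0.05615614])}
{'time_s': 0.1, 'joints': array([ 1.14230386,  0.70704039, -0.02760272,  1.48493832,  0.02199479,
        0.95091041, -0.07552622]), 'joint_vel': array([-5.00933374e-04, -7.69718676e-05, -4.25881112e-05, -5.19093536e-04,
        3.33137955e-05, -1.29980936e-03,  8.80516505e-04]), 'effort': array([ 1.13720620e-03, -8.84294271e+01,  1.23621427e+00, -2.36458701e+01,
        1.70617149e-02,  4.95125569e-03,  2.61897435e-05]), 'position': array([ 0.21680774, -0.53230546,  0.23087784]), 'eef_rot': array([ 0.58646841,  0.39477976,  0.58706531, -0.3944085 ]), 'ft_force': array([-0.83585478,  0.78293312, -0.59718745]), 'wrist_torque': array([-0.0185871 , -0.00745924,  0.03141896]), 'grip_width': 0.9973705058063038}
{'fx': 373.4527949310255, 'fy': 373.4527949310255, 'cx': 320.17296655609755, 'cy': 238.9985275854451, 'mount': array([[-5.40190477e-04, -2.78609246e-01,  9.60404392e-01,
        -1.40513067e-01],
       [ 5.37636119e-04, -9.60404474e-01, -2.78608967e-01,
         7.14881343e-02],
       [ 9.99999710e-01,  3.65846179e-04,  6.68591745e-04,
        -1.80649779e-05],
       [ 0.00000000e+00,  0.00000000e+00,  0.00000000e+00,
         1.00000000e+00]])}
```

View pics/scene0.png

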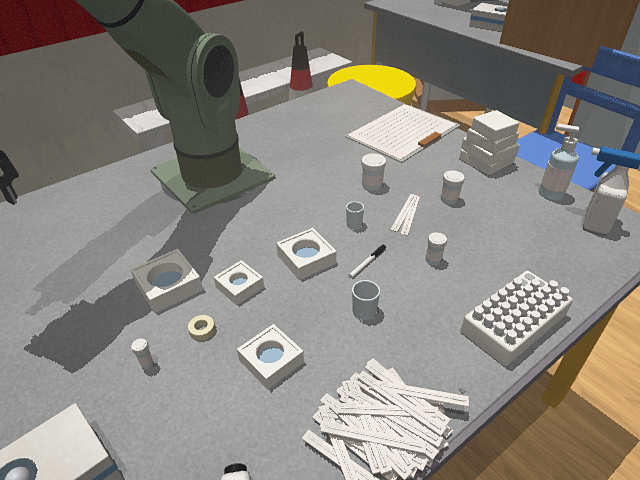

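View pics/top0.png

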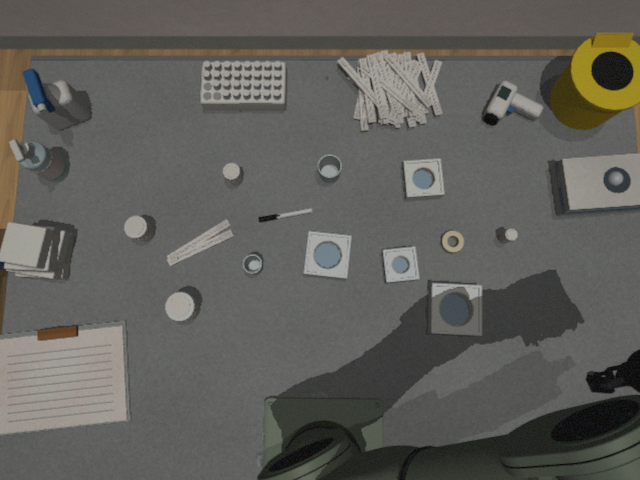

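```bash
cat > h.py <<'E'
from bench import *
import numpy as np, cv2
from scipy.spatial.transform import Rotation as R
def rot(q): return R.from_quat(np.asarray(q)[[1,2,3,0]]).as_matrix()
def campose(n,st=None):
    c=get_calibration(n)
    if 'mount' in c:
        T=np.eye(4);T[:3,:3]=rot(st['eef_rot']);T[:3,3]=st['position'];T=T@c['mount']
        return c,T[:3,:3],T[:3,3]
    return c,rot(c['rotation']),c['origin']
def cloud(n,d,st=None):
    c,Rm,o=campose(n,st)
    v,u=np.mgrid[:480,:640]
    P=np.stack([(u-c['cx'])/c['fx']*d,(v-c['cy'])/c['fy']*d,d],-1)
    return P@Rm.T+o
def ray_z(n,uv,z,st=None):
    c,Rm,o=campose(n,st)
    uv=np.atleast_2d(uv).astype(float)
    D=np.stack([(uv[:,0]-c['cx'])/c['fx'],(uv[:,1]-c['cy'])/c['fy'],np.ones(len(uv))],-1)@Rm.T
    return o+D*((z-o[2])/D[:,2])[:,None]
E
python3 - <<'E'
from h import *
for n in("top","scene"):
    p,d=capture(n); W=cloud(n,d)
    for t in ["pot1_mid","pot2_mid","pot3_mid","pot4_mid","open_pot1_mid","open_pot2_mid","well1_floor","well2_floor","well3_floor","well4_floor"]:
        if "pot" in t:
            for m in masks_of(t,n)[:3]:
                ok=m['pixels']&(d>0); Z=W[ok]
                print(n,t,'mask',round(m['p'],2),np.round(m['extent']),np.round(np.median(Z,0),3) if len(Z) else '', 'z98',np.round(np.percentile(Z[:,2],98),3) if len(Z) else '')
        for s in spot_point(t,n)[:2]:
            z={'pot1_mid':.032,'pot2_mid':.034,'pot3_mid':.037,'pot4_mid':.041,'open_pot1_mid':.028,'open_pot2_mid':.032}.get(t,.01)
            q=s['point']; print(n,t,'spot',round(s['p'],2),np.round(q),np.round(ray_z(n,[q[1],q[0]],z)[0],3))
E
```

```text
top pot1_mid spot 0.73 [234. 509.] [ 0.504 -0.423  0.032]
top pot2_mid mask 0.82 [223. 161. 240. 187.] [0.635 0.213 0.066] z98 0.073
top pot2_mid mask 0.66 [301. 229. 350. 282.] [ 0.452 -0.006  0.033] z98 0.041
top pot2_mid spot 0.55 [174. 234.] [0.641 0.215 0.034]
top pot3_mid mask 0.7 [120. 219. 155. 242.] [0.503 0.421 0.072] z98 0.078
top pot3_mid spot 0.93 [231. 139.] [0.504 0.428 0.037]
top pot4_mid mask 0.88 [163. 290. 203. 322.] [0.33  0.31  0.081] z98 0.086
top pot4_mid spot 0.83 [309. 182.] [0.325 0.319 0.041]
top open_pot1_mid mask 0.84 [243. 257. 265. 275.] [0.429 0.167 0.017] z98 0.058
top open_pot1_mid spot 0.76 [266. 251.] [0.425 0.167 0.028]
top open_pot2_mid mask 0.84 [318. 157. 342. 184.] [ 0.662 -0.009  0.025] z98 0.066
top open_pot2_mid mask 0.48 [162. 292. 199. 320.] [0.328 0.31  0.081] z98 0.086
top open_pot2_mid spot 0.86 [168. 329.] [ 0.657 -0.009  0.032]
top well1_floor spot 0.81 [267. 398.] [ 0.428 -0.171  0.01 ]
top well2_floor spot 0.92 [178. 423.] [ 0.642 -0.233  0.01 ]
top well3_floor spot 0.9 [256. 325.] [ 0.452 -0.001  0.01 ]
top well3_floor spot 0.64 [
[... 695 characters left out ...]
37 0.156 0.039] z98 0.057
scene open_pot1_mid mask 0.39 [130. 248. 205. 315.] [ 0.337 -0.296  0.035] z98 0.044
scene open_pot1_mid spot 0.87 [210. 353.] [0.411 0.174 0.028]
scene open_pot1_mid spot 0.53 [188. 451.] [0.501 0.437 0.028]
scene open_pot2_mid mask 0.79 [351. 280. 381. 323.] [ 0.658 -0.013  0.042] z98 0.065
scene open_pot2_mid spot 0.8 [302. 366.] [ 0.66  -0.01   0.032]
scene open_pot2_mid spot 0.38 [284. 240.] [ 0.457 -0.182  0.032]
scene well1_floor spot 0.65 [285. 239.] [ 0.437 -0.175  0.01 ]
scene well2_floor spot 0.64 [356. 273.] [ 0.637 -0.224  0.01 ]
scene well3_floor spot 0.64 [257. 308.] [ 0.46  -0.005  0.01 ]
scene well4_floor spot 0.66 [280. 169.] [ 0.327 -0.289  0.01 ]
```

Top picture: the sealed pots are pot1 (510,235), pot2 (232,172), pot3 (137,227) and pot4 (181,306). The wells are w1 (400,264), w2 (423,179), w3 (328,255) and w4 (455,308), and the open pots are at (252,264) and (329,167). The networks agree, apart from some low-value strays. Next I refine the centres from depth.

Run:
```python
from h import *
est={'pot1':(.504,-.423,.064,.028),'pot2':(.638,.215,.068,.040),'pot3':(.503,.421,.074,.052),'pot4':(.33,.312,.082,.064),
'w1':(.428,-.171,.031,.075),'w2':(.640,-.23,.035,.087),'w3':(.454,-.002,.038,.099),'w4':(.326,-.288,.042,.111),'o1':(.427,.167,.056,.046),'o2':(.659,-.009,.064,.058)}
for n in("top","scene"):
    p,d=capture(n); W=cloud(n,d)
    for k,(x,y,h,D) in est.items():
        r_=D*.5*(1.5 if k[0]=='w' else 1.3)
        m=(d>0)&(np.hypot(W[...,0]-x,W[...,1]-y)<r_)&(W[...,2]>h-(.012 if k[0]=='w' else .006))&(W[...,2]<h+.02)
        P=W[m]
        if len(P)<4: print(n,k,len(P)); continue
        X=(P[:,:2]*1000).astype(np.float32)
        if k[0]=='w':
            rc=cv2.minAreaRect(X); print(n,k,len(P),np.round(rc[0],1),np.round(rc[1],1),round(rc[2],1),'z',np.round(np.median(P[:,2]),4))
        else:
            c,rad=cv2.minEnclosingCircle(X); print(n,k,len(P),np.round(c,1),round(2*rad,1),'mean',np.round(X.mean(0),1),'z',np.round(np.median(P[:,2]),4))
```

```text
top pot1 94 [ 498.  -416.7] 26.4 mean [ 498.6 -417.4] z 0.0644
top pot2 230 [639.4 217.1] 41.2 mean [638.6 216.9] z 0.0673
top pot3 411 [506.9 426.9] 53.1 mean [506.6 426.3] z 0.0734
top pot4 677 [329.6 314.8] 65.4 mean [329.3 314.2] z 0.0813
top w1 888 [ 432.6 -173. ] [76.2 76.2] 6.1 z 0.0284
top w2 1073 [ 635.8 -228.9] [89.  88.7] 4.5 z 0.0323
top w3 1315 [452.6  -5.6] [ 99.2 100.1] 84.2 z 0.0351
top w4 1672 [ 331.6 -293.3] [111.2 111.2] 87.8 z 0.0392
top o1 84 [427.4 163.8] 43.4 mean [427.7 164.1] z 0.0542
top o2 110 [653.4  -8.9] 56.4 mean [655.1  -8.6] z 0.063
scene pot1 173 [ 499.5 -417.7] 29.6 mean [ 502.  -418.5] z 0.0645
scene pot2 205 [641.7 214.9] 43.5 mean [642.7 213.3] z 0.0685
scene pot3 220 [508.6 423.2] 56.3 mean [510.9 421.9] z 0.0744
scene pot4 288 [330.7 312.6] 71.2 mean [334.7 310.6] z 0.0823
scene w1 909 [ 433.8 -174.3] [78.6 76.1] 5.7 z 0.0289
scene w2 1667 [ 636.9 -230. ] [89.7 88.3] 4.7 z 0.0331
scene w3 1172 [454.5  -7. ] [102.8 103.4] 84.6 z 0.0357
scene w4 1546 [ 332.1 -294.7] [111.5 117.3] 88.0 z 0.0398
scene o1 104 [428.8 162. ] 47.1 mean [429.7 161.3] z 0.0547
scene o2 212 [655.8 -10.4] 59.1 mean [655.8 -11. ] z 0.0632
```

```bash
cat >> h.py <<'E'
pots={1:(.499,-.4175,.064,.028,.014),2:(.640,.216,.068,.040,.014),3:(.5075,.425,.074,.052,.015),4:(.330,.314,.082,.064,.016)}
wells={1:(.433,-.1735),2:(.636,-.2295),3:(.4535,-.006),4:(.332,-.294)}
HZ=.20
Q0=R.from_quat(np.array([0.58646841,0.39477976,0.58706531,-0.3944085])[[1,2,3,0]])
# exact straight-down version of the start attitude
M=Q0.as_matrix(); z=M[:,2].copy(); z[2]=0; z/=np.linalg.norm(z); x=np.array([0,0,-1.]); M=np.stack([x,np.cross(z,x),z],1)
A0=np.arctan2(-.5323,.2168)
def down(x,y):
    q=(R.from_euler('z',np.arctan2(y,x)-A0)*R.from_matrix(M)).as_quat(); return q[[3,0,1,2]]
def tcpz(i):
    h,D,c=pots[i][2:]; return h-c/2-.019-.013*(D/.085)**1.3
def wrist_top(h,D,xy,tag):
    r.wait(.15); st=state(); p,d=capture("wrist"); cv2.imwrite(f"pics/{tag}.png",p[:,:,::-1]); W=cloud("wrist",d,st)
    m=(d>0)&(np.hypot(W[...,0]-xy[0],W[...,1]-xy[1])<D*.5*1.4)&(abs(W[...,2]-h)<.008)
    X=(W[m][:,:2]*1000).astype(np.float32)
    if len(X)<10: print('few',len(X)); return None
    c,rad=cv2.minEnclosingCircle(X); print(tag,'wrist centre',np.round(c,1),'dia',round(2*rad,1),'mean',np.round(X.mean(0),1),'z',np.round(np.median(W[m][:,2]),4)); return np.array(c)/1000
E
python3 - <<'E'
from h import *
for i in pots:
    for (x,y) in (pots[i][:2],wells[i]):
        for z in (HZ,tcpz(i)): print(i,z,np.round(r.ik([x,y,z],down(x,y)),2))
x,y,h,D,c=pots[1]
r.reach([x,y,HZ],down(x,y)); wrist_top(h,D,(x,y),'w_p1'); print(state()['time_s'],state()['position'])
E
```

```text
1 0.2 [ 0.7   0.87 -0.12  1.21  0.11  1.07 -0.13]
1 0.03493094840472205 [ 0.69  1.07 -0.11  1.34  0.14  0.73 -0.16]
1 0.2 [ 0.41  0.6  -0.16  1.91  0.15  0.65 -0.23]
1 0.03493094840472205 [ 0.34  0.92 -0.05  2.04  0.22  0.19 -0.29]
2 0.2 [-0.25  0.92 -0.33  1.09  0.29  1.17 -0.24]
2 0.037120484098791914 [-0.29  1.11 -0.2   1.23  0.25  0.83 -0.22]
2 0.2 [ 0.37  0.92 -0.19  1.09  0.16  1.15 -0.16]
2 0.037120484098791914 [ 0.37  1.11 -0.17  1.22  0.21  0.83 -0.2 ]
3 0.2 [-0.59  0.9  -0.39  1.15  0.34  1.14 -0.29]
3 0.0406371722985755 [-0.83  1.09  0.21  1.3  -0.26  0.78  0.15]
3 0.2 [ 0.09  0.59 -0.25  1.95  0.23  0.63 -0.32]
3 0.0406371722985755 [-0.03  0.9  -0.05  2.09  0.26  0.16 -0.33]
4 0.2 [-0.78  0.59 -0.08  1.94  0.08  0.61 -0.16]
4 0.04601055840632237 [-0.94  0.91  0.2   2.08 -0.76  0.22  0.69]
4 0.2 [ 0.71  0.57 -0.1   1.98  0.1   0.59 -0.18]
4 0.04601055840632237 [ 0.66  0.89 -0.02  2.12  0.12  0.14 -0.19]
w_p1 wrist centre [ 498.  -416.8] dia 29.3 mean [ 498.6 -416. ] z 0.0621
3.2667 [ 0.49815454 -0.41842208  0.2002581 ]
```

View pics/w_p1.png

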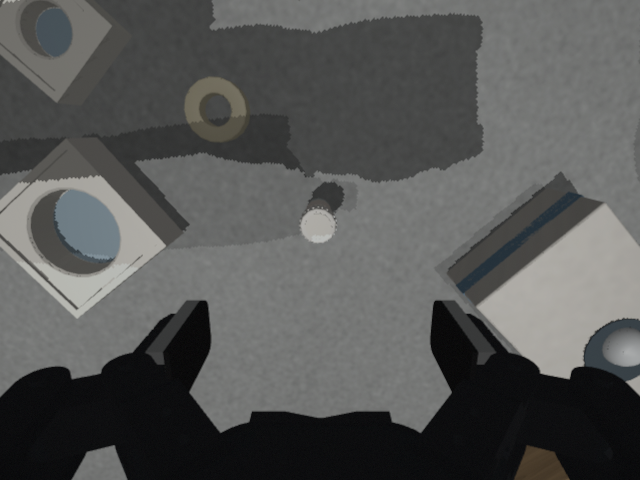

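Pot1's cap shows at pixel (318,225), between the fingers. The wrist fix agrees with the top camera to about 1 mm, so I grasp pot1.

```bash
cat >> h.py <<'E'
def pick(i,xy,f=30):
    x,y=xy; z=tcpz(i); Q=down(x,y)
    hit=r.line_to([x,y,z],rotation=Q,vel=.15,f_stop=15)
    print('pick hit',hit,'z',state()['position'].round(4))
    move_gripper(0.0,f); st=state(); print('grip',round(st['grip_width'],3),'~mm',round(st['grip_width']*85,1))
    r.line_to([x,y,HZ],vel=.15); r.wait(.1); st=state(); print('lift grip',round(st['grip_width'],3),st['ft_force'].round(2),'t',st['time_s'])
E
python3 - <<'E'
from h import *
pick(1,(.4985,-.417))
p,d=capture("wrist"); cv2.imwrite("pics/l1.png",p[:,:,::-1])
E
```

```text
pick hit False z [ 0.4989 -0.4173  0.0358]
grip 0.318 ~mm 27.1
lift grip 0.314 [-0.15 -0.07  0.73] t 6.4333
```

View pics/l1.png

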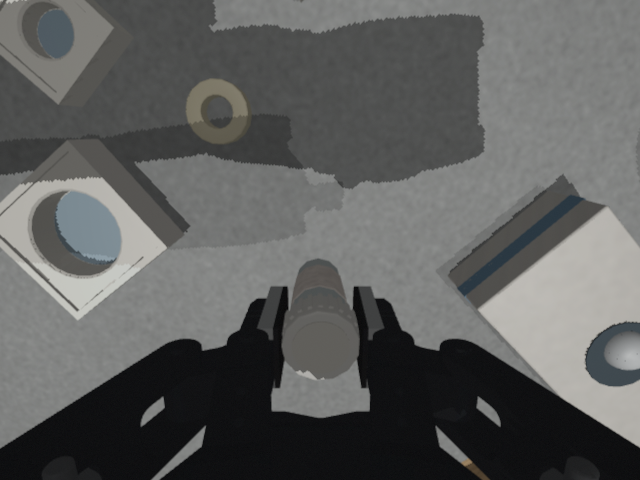

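Pot1 is held by its cap at (318,340), upright between the pads. Next is well 1.

```bash
cat >> h.py <<'E'
def place(i,xy,tag):
    x,y=xy; Q=down(x,y); zf=tcpz(i)+.010
    r.reach([x,y,HZ],Q)
    r.line_to([x,y,zf+.012],vel=.15); r.wait(.2); st=state(); print('pre',st['position'].round(4),st['ft_force'].round(2))
    hit=r.line_to([x,y,zf-.006],vel=.02,f_stop=3); r.wait(.1)
    st=state(); print('down hit',hit,'z above expected',round(st['position'][2]-zf,4),st['ft_force'].round(2),st['position'].round(4))
    p,d=capture("wrist"); cv2.imwrite(f"pics/{tag}_held.png",p[:,:,::-1])
    return hit,st['position'][2]-zf
def release(i,xy,tag):
    move_gripper(1.0); p0=state()['position']
    r.line_to([p0[0],p0[1],HZ],vel=.15)
    h,D=pots[i][2:4]; wrist_top(h+.010,D,xy,tag+'_rel'); print('t',state()['time_s'])
E
python3 - <<'E'
from h import *
ok,e=place(1,wells[1],'pl1')
if ok and abs(e)<.005: release(1,wells[1],'pl1')
E
ls pics
```

```text
pre [ 0.4333 -0.1737  0.0574] [0.59 0.32 0.41]
down hit True z above expected -0.0004 [-0.26 -0.21 -1.07] [ 0.4328 -0.1734  0.0446]
pl1_rel wrist centre [ 431.7 -173.5] dia 29.6 mean [ 432.2 -172.5] z 0.0721
t 11.5333
l1.png
pl1_held.png
pl1_rel.png
scene0.png
top0.png
w_p1.png
```

View pics/pl1_rel.png

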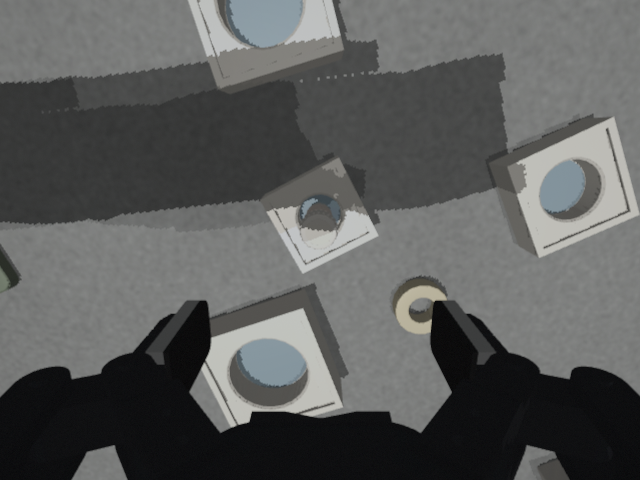

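Run:
```python
from h import *
x,y,h,D,c=pots[2]
r.reach([x,y,HZ],down(x,y)); q=wrist_top(h,D,(x,y),'w_p2')
if q is not None and np.hypot(*(q-(x,y)))<.005:
    pick(2,(q+(x,y))/2)
    p,d=capture("wrist"); cv2.imwrite("pics/l2.png",p[:,:,::-1])
```

```text
w_p2 wrist centre [640.2 217.1] dia 41.4 mean [639.9 218.2] z 0.0661
pick hit False z [0.6405 0.2167 0.0381]
grip 0.461 ~mm 39.2
lift grip 0.455 [ 0.27  0.05 -0.28] t 16.4083
```

View pics/l2.png

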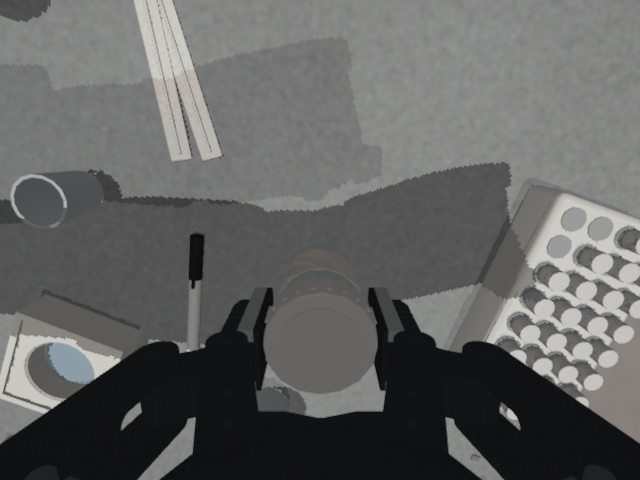

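Pot1 stands in well 1 at (320,230), with its top at 72 mm. Pot2 is held at (320,345).

Run:
```python
from h import *
ok,e=place(2,wells[2],'pl2')
if ok and abs(e)<.005:
    release(2,wells[2],'pl2')
    x,y,h,D,c=pots[3]
    r.reach([x,y,HZ],down(x,y)); q=wrist_top(h,D,(x,y),'w_p3')
    if q is not None and np.hypot(*(q-(x,y)))<.005:
        pick(3,(q+(x,y))/2)
        p,d=capture("wrist"); cv2.imwrite("pics/l3.png",p[:,:,::-1])
```

```text
pre [ 0.6363 -0.2296  0.0598] [ 0.09 -0.78 -1.4 ]
down hit True z above expected 0.0001 [-2.75  1.16  8.7 ] [ 0.6356 -0.2294  0.0472]
pl2_rel wrist centre [ 636.5 -228.4] dia 41.3 mean [ 637.  -227.5] z 0.0761
t 22.0417
w_p3 wrist centre [507.3 427.7] dia 53.4 mean [506.4 428.5] z 0.0721
pick hit False z [0.5077 0.4266 0.0416]
grip 0.597 ~mm 50.7
lift grip 0.598 [ 0.12  1.34 -1.16] t 27.55
```

View pics/pl2_rel.png

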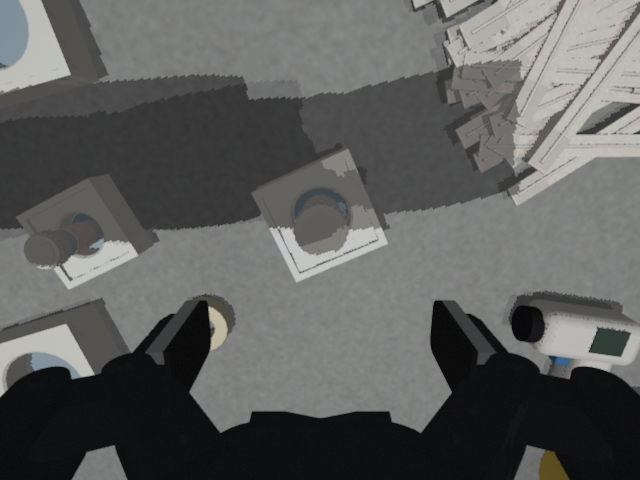

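View pics/l3.png

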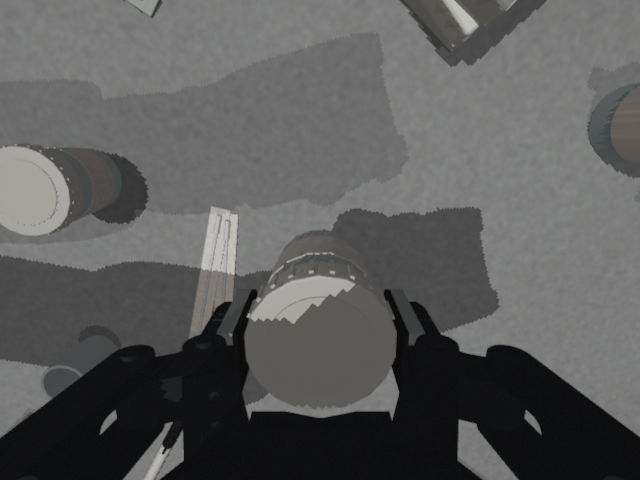

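Pot2 stands in well 2 at (320,220), with its top at 76 mm against 78 expected. Pot3 is held at (320,340). I'll place it, then pick pot4.

Run:
```python
from h import *
ok,e=place(3,wells[3],'pl3')
if ok and abs(e)<.005:
    release(3,wells[3],'pl3')
    x,y,h,D,c=pots[4]
    r.reach([x,y,HZ],down(x,y)); q=wrist_top(h,D,(x,y),'w_p4')
    if q is not None and np.hypot(*(q-(x,y)))<.004:
        pick(4,(q+(x,y))/2,40)
        p,d=capture("wrist"); cv2.imwrite("pics/l4.png",p[:,:,::-1])
```

```text
pre [ 0.4538 -0.006   0.0631] [-0.45  0.05 -1.53]
down hit True z above expected 0.0003 [-1.83 -0.88  3.15] [ 0.4531 -0.006   0.0509]
pl3_rel wrist centre [453.9  -4.3] dia 53.4 mean [454.1  -3. ] z 0.0821
t 33.0083
w_p4 wrist centre [329.9 315.7] dia 65.4 mean [328.7 316.6] z 0.0801
pick hit False z [0.3301 0.315  0.0465]
grip 0.735 ~mm 62.5
lift grip 0.733 [ 0.05  0.71 -1.36] t 37.2833
```

View pics/pl3_rel.png

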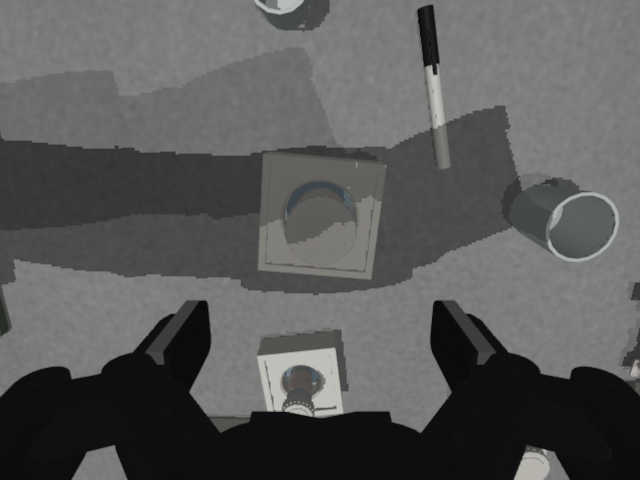

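```bash
ls pics
```

```text
l1.png
l2.png
l3.png
l4.png
pl1_held.png
pl1_rel.png
pl2_held.png
pl2_rel.png
pl3_held.png
pl3_rel.png
scene0.png
top0.png
w_p1.png
w_p2.png
w_p3.png
w_p4.png
```

Pot3 is upright in well 3 at (320,220), top at 82 mm. Pot4 is gripped, and its path clears pot3 by about 70 mm.

Run:
```python
from h import *
ok,e=place(4,wells[4],'pl4')
if ok and abs(e)<.005:
    release(4,wells[4],'pl4')
    r.movej([1.142,0.707,-0.028,1.485,0.022,0.951,-0.075])
    r.wait(.3)
    est={'pot1':wells[1]+(.074,.028),'pot2':wells[2]+(.078,.040),'pot3':wells[3]+(.084,.052),'pot4':wells[4]+(.092,.064),'o1':(.428,.163,.056,.046),'o2':(.654,-.009,.064,.058)}
    for n in("top","scene"):
        p,d=capture(n); cv2.imwrite(f"pics/{n}_end.png",p[:,:,::-1]); W=cloud(n,d)
        for k,(x,y,h,D) in est.items():
            m=(d>0)&(np.hypot(W[...,0]-x,W[...,1]-y)<D*.65)&(abs(W[...,2]-h)<.006)
            X=(W[m][:,:2]*1000).astype(np.float32)
            if len(X)<5: print(n,k,'few'); continue
            c,rad=cv2.minEnclosingCircle(X); print(n,k,len(X),np.round(c,1),round(2*rad,1),'z',np.median(W[m][:,2]).round(4))
    print(state()['time_s'])
```

```text
pre [ 0.3322 -0.2942  0.0685] [-0.28  0.42 -0.42]
down hit True z above expected 0.0004 [-2.01  1.86  6.19] [ 0.3316 -0.2937  0.0564]
pl4_rel wrist centre [ 333.  -292.7] dia 65.4 mean [ 334.1 -291.5] z 0.0902
t 43.175
top pot1 123 [ 430.4 -173.2] 29.2 z 0.0737
top pot2 233 [ 636.  -228.2] 42.0 z 0.0781
top pot3 431 [453.6  -4.3] 53.4 z 0.0833
top pot4 698 [ 332.4 -292.1] 65.4 z 0.0917
top o1 82 [427.9 163.6] 43.8 z 0.0546
top o2 109 [654.1  -8.1] 56.8 z 0.0629
scene pot1 124 [ 432.4 -173.8] 30.9 z 0.0742
scene pot2 356 [ 637.2 -228.9] 42.7 z 0.0786
scene pot3 318 [456.4  -7.1] 53.4 z 0.0846
scene pot4 563 [ 334.1 -290.2] 71.6 z 0.0925
scene o1 104 [429.2 163.5] 48.8 z 0.0542
scene o2 198 [654.9  -9.6] 57.8 z 0.0634
44.6083
```

View pics/scene_end.png

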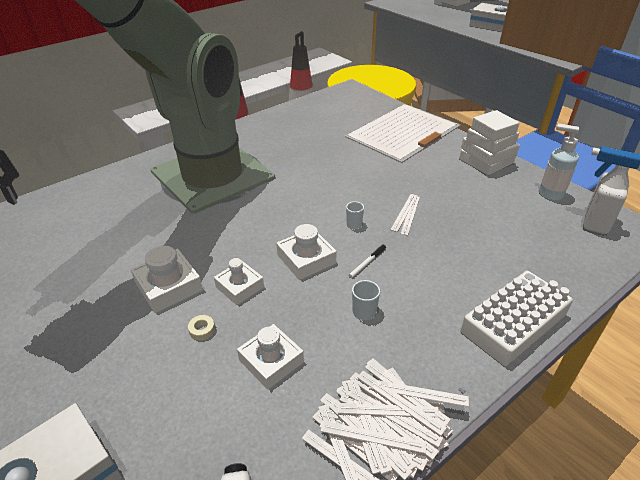

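View pics/top_end.png

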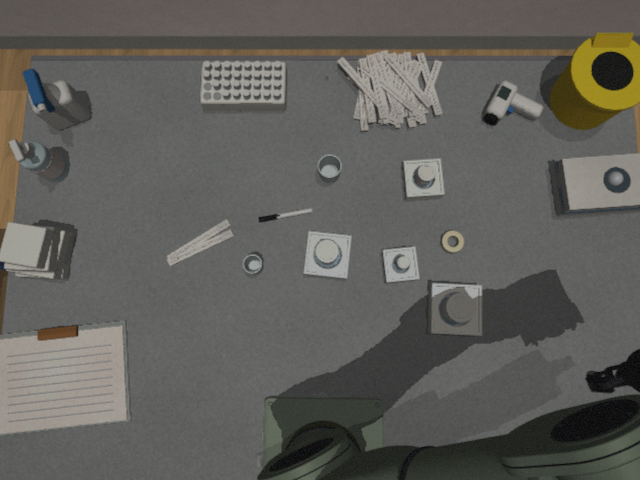

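All four pots stand upright in their wells (scene view: (236,270), (268,345), (306,240) and (160,265)). Both open pots are unmoved at (355,215) and (366,300), and the arm is clear, so I hand the job in.

```bash
python3 -c "
from bench import *
print(r.finish_job(), state()['time_s'])"
```

```text
the job is handed in; nothing more can be done
the job is handed in; nothing more can be done
```

All four sealed pots are packed in their own foam wells. I placed them from smallest to largest, gripped each by the cap, and lowered it slowly until the force showed contact, within 0.5 mm of the expected floor height.

**Last checks:** The top and scene cameras put the cap tops at 74, 78, 83–85 and 92 mm, where 74, 78, 84 and 92 mm means standing on the well floor. The pots are centred in their wells to within about 4 mm, and the open pots are where they were, within the 1–2 mm of measurement scatter. The arm was parked clear, and the clock read 44.6 s at that check, just before I handed the job in.

**Disagreements:**
- The wrist camera read all heights about 2 mm low, which is within its calibration.
- The networks reported a few wrong matches, such as a well taken for a pot; I discarded these after comparing them with the pictures and depth.

No check failed.

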